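# Wind the template press down one turn

### The arm

A 6-joint arm with a two-finger parallel gripper is mounted at the origin on the work surface. World frame = base frame: x ahead of the robot, y to its left, z up, the work surface at z = 0. Lengths are in m, angles in rad, forces in N, time in s.
With the tool pointing down it reaches from about 0.35 to 0.95 m from the base axis. Payload 17.4 kg.
Tool frame: the origin (TCP) lies midway between the tips of the shut fingers; the grasp point (between the pads) lies 19 mm behind it (bot.tcp_to_grasp is the distance from the TCP to the grasp point, in m); z points along the fingers, y is the direction in which the jaws open and shut (so a half turn about z gives the same grasp; the last joint's range is limited). The gripper opens to 93 mm and grips with 3 to 60 N. Pads are 15 mm wide; open, the fingers measure 128 mm over their backs; the gripper's body (75 mm by 188 mm) begins 65 mm behind the grasp point.
Start: joints at [-1.287, 0.116, 1.442, -0, 1.584, -0.038], TCP at [0.213, -0.64, 0.219] pointing down, gripper open.
Joint ranges: [-2.83, 2.83], [-0.83, 2.19], [0.07, 2.5], [-1.14, 4.28], [0.01, 3], [-2.97, 2.97]. Speed limits (rad/s): [1.89, 1.89, 2.22, 3.14, 3.14, 3.14].

### API

Orientations are given as a rotation vector (axis times angle).
In Python, from cell import bot gives the robot as it stands.
- The arm moves only by the shell command python3 -m jog 'ROWS'. ROWS is JSON, a list of rows, each a list of 5 numbers: the shift along the tool's x, y, z in mm, then the turn about the tool's z in degrees, then the opening in per cent of the stroke, from 0 (shut) to 100 (fully open). In form: [[dx, dy, dz, roll, hand], ...]. A call has 1 to 12 rows; each row shifts and turns the pose as measured when the row begins, along the tool's axes as they then stand; what a row does not reach is not made up. A row lasts 1/12 s, in which the tool goes at most 41.7 mm and 7.16 degrees, less where a joint would pass 70% of its speed; a pose out of reach is approached as far as the arm can. A call with a gripper value outside its range is refused whole. The fingers move at their own pace and stop on an object; the grip force is fixed at half the most. Time passes only in rows, so rows that do not move let the fingers close. It gives the time, the measured TCP pose, the force and the opening at its end, in the units of the state.
- bot.state(): the state, without advancing time (a new reading comes with each control period).
- bot.get_image(name): name is "side" or "top"; returns a dict with "image" (384x512x3 uint8, red, green, blue), "fx", "fy", "cx", "cy" (pixels), "R" (3x3) and "t" (3): a world point X has camera coordinates R X + t. Camera axes: x right, y down, z forward; pixel columns grow to the right and rows downward; lengths in m; the calibration is good to about 2 mm. A picture is of the moment at which its call begins. There is no depth.
- bot.sign_off(): hands the job in, once; it reports no verdict.
The state is a dict: "clock": time; "qpos": joint angles; "qd": joint speeds; "tau": joint torques, N m; "tool_pos": TCP position; "eef_rot": TCP orientation; "ft_force": force on the tool from outside, world axes, zero at the start; "torque": the same for the moment, N m; "opening": finger opening in m.
Only numpy, scipy, OpenCV 4.12 (cv2) and the standard library are available. Lean on these libraries where they do the work, as an engineer would, in place of code of your own. Each camera call takes 0.05 s, during which the arm holds its last target.

### The job

The platen of the template press is one turn short of the card stack: push the hand wheel round clockwise (seen from above) by its upright handle, with the fingers, through exactly one full turn, so that the handle stops in line with the steel pointer again and never goes clearly past it. Only push the handle: do not pinch it or pull it up out of its seat. Leave the loose things on the table where they stand, then move the hand clear.

Things in the scene. Friction and masses are not known exactly. Their poses are not given: they have to be found in the camera images.
- wheel_axis (a point): point on the vertical axis of the press's horizontal hand wheel, 8 mm above the mid-height of its rim (1 mm above the rim's top). Wheel: dark steel, round-bar rim of 75 mm mean radius (82 mm outer), 3 spokes, hub 44 mm wide rising 8 mm above this point, a steel screw end (18 mm wide) rising 29 mm above it. The press below (grey base 200 x 240 x 20 mm, two columns, a beam) has nothing higher than the top of the rim and is fixed to the table; it may stand at any yaw.
- handle_mid (a point): centre, half-way up, of the upright black square handle (22 x 22 mm across, 44 mm tall) that stands on the rim at the end of one spoke, 75 mm from the wheel's axis. Two of its faces look along the direction of travel. The handle's underside is 20 mm below this point and the rim's top 23 mm below. The handle's seat is a 28 mm round boss no higher than the rim.
- wheel (a joint): turn of the hand wheel in rad: 0 at the start, with the handle at the steel pointer; grows as the wheel turns clockwise seen from above (one turn = 6.283). It can turn well past one turn. Stiff: about 3 N at the handle moves it, and it stays where it is left. One turn lowers the wooden platen 8 mm on to the card templates.
- mark (a point): top of the fixed steel pointer, an upright nib 10 mm wide just outside the rim, 108 mm from the wheel's axis; its top is 4 mm below the wheel_axis point. The handle stands beside it (radially inward of it) at the start and again after one turn.
- handle (a joint): how far the handle is pulled up out of its spring seat, m: 0 seated, 0.012 fully up. Pulling takes 3 N or more. It must stay seated.
- handle_front: leading half of the handle (the side that goes first when the wheel turns clockwise); origin on the handle's centre line, 23 mm below its mid-height
- handle_back: trailing half of the handle, the side to push on; same origin as handle_front
- cone_a: loose thread cone, 54 mm across, 92 mm tall, standing beside the press; leave alone; origin under its centre
- cone_b: loose thread cone like the other, on the right of the table; leave alone
- pin_box: loose clear pin box with black lid, 57 x 57 x 52 mm, standing beside the press; leave alone; origin under its centre
- weight: loose steel pattern weight with a knob, 64 mm across, 42 mm tall, standing beside the press; leave alone; origin under its centre
- button_jar: loose clear jar, 68 mm across, 85 mm tall, on the left; leave alone; origin under its centre
- screwdriver: loose screwdriver, 160 mm long, lying on the right; leave alone
- chalk_tin: loose flat tin, 90 x 60 x 22 mm, on the left; leave alone; origin under its centre

How it is judged:
On the way, in this order (a step that is already met when the one before it is completed fails the run):
1. the wheel has been pushed half-way round (value of joint wheel between 3 and 5.8 rad).
2. the wheel has come round to the pointer again (value of joint wheel above 6.1432 rad).
At the end, for the whole second after the job is handed in: The wheel stands at rest one full clockwise turn from its start, within 0.14 rad (8 degrees, about 10 mm at the handle), the handle is seated, and every loose thing is within 20 mm of its start (value of joint wheel between 6.1432 and 6.4232 rad and velocity of joint wheel between -0.02 and 0.02 rad/s and value of joint handle below 0.002 m and distance of each of cone_a, cone_b, pin_box, weight, button_jar, screwdriver, chalk_tin from where it was at the start of the episode below 0.02 m); the robot touches nothing.
It fails at once if the wheel is pushed more than 0.3 rad (17 degrees) past one turn (value of joint wheel above 6.5832 rad).
It fails at once if the handle is pulled up out of its seat by more than 5 mm (value of joint handle above 0.005 m).
It fails at once if the handle is pinched (more than 5 N on its leading and trailing halves at once) (contact force between the fingers and handle_front above 5 N and contact force between the fingers and handle_back above 5 N).
It fails at once if a loose thing is displaced or carried (more than 20 mm) (distance of any of cone_a, cone_b, pin_box, weight, button_jar, screwdriver, chalk_tin from where it was at the start of the episode above 0.02 m).
It also fails if it takes over 58 s, if anything falls off the work surface, if the arm or the gripper's body presses on something with over 40 N, if the wrist force passes 120 N, or if a joint passes its speed limit or range.

## Working session

There is one attempt and no reset: what is moved stays moved. The work goes in short steps, Python scripts to look and compute and a shell command to move; the robot and the scene stay as the last step left them, time stands still between calls to the robot, and variables do not carry over. Pictures are saved under pics/ and viewed, and the job is handed in when it is done.

```bash
ls; mkdir -p pics
python3 - <<'E'
from cell import bot
import cv2
s=bot.state();print(s)
for n in("side","top"):
    d=bot.get_image(n);cv2.imwrite(f"pics/{n}0.png",d["image"][:,:,::-1]);print(n,d["fx"],d["fy"],d["cx"],d["cy"],d["R"],d["t"])
E
```

```text
pics
{'clock': 0.0, 'qpos': array([-1.28679593e+00,  1.16477989e-01,  1.44227814e+00,  5.25124956e-06,
        1.58400021e+00, -3.78174241e-02]), 'qd': array([ 0.00073138, -0.00077865,  0.00022723, -0.00057968, -0.001437  ,
       -0.00054858]), 'tau': array([ 1.53597939e-03, -7.21272469e+01, -6.22596002e+01,  7.82843702e-02,
        2.40857113e-02, -1.47157298e-04]), 'tool_pos': array([ 0.21341959, -0.64015043,  0.21790258]), 'eef_rot': array([-3.09986916e+00, -5.03146622e-01,  2.16167522e-04]), 'ft_force': array([-0.00242085,  0.47807446,  0.46706772]), 'torque': array([0.01100778, 0.00543213, 0.02858532]), 'opening': 0.09274790233642319}
side 489.2492408636453 489.2492408636453 259.91416824535645 192.87047210919027 [[-0.74466398 -0.66729594 -0.01384502]
 [-0.49473513  0.56578224 -0.65964203]
 [ 0.44800972 -0.48436204 -0.7514524 ]] [0.43187268 0.35269499 1.4077603 ]
top 422.89968365377604 422.89968365377604 254.2968035049384 190.88300942562046 [[-0.011429   -0.9997524  -0.0190921 ]
 [-0.99823326  0.01252082 -0.05808264]
 [ 0.05830731  0.01839454 -0.9981292 ]] [0.0228901  0.55680709 1.22976765]
```

View pics/side0.png

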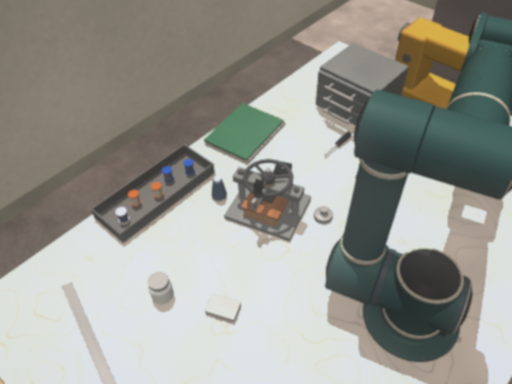

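View pics/top0.png

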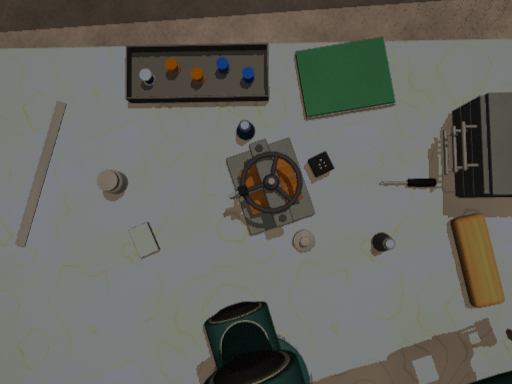

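The top view shows the wheel near (270,182), with the handle near (243,190) and the pointer to its left near (233,195). In the side view the wheel is near (268,180). I'll enlarge both.

Run:
```python
import cv2
a=cv2.imread("pics/top0.png")[110:260,200:350];b=cv2.imread("pics/side0.png")[145:245,205:335]
cv2.imwrite("pics/topz.png",cv2.resize(a,None,fx=4,fy=4,interpolation=cv2.INTER_CUBIC))
cv2.imwrite("pics/sidez.png",cv2.resize(b,None,fx=6,fy=6,interpolation=cv2.INTER_CUBIC))
```

```text
(no output)
```

View pics/topz.png

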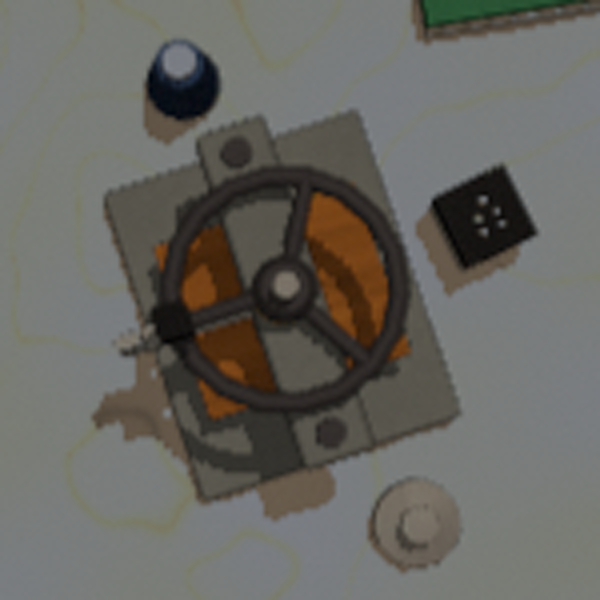

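View pics/sidez.png

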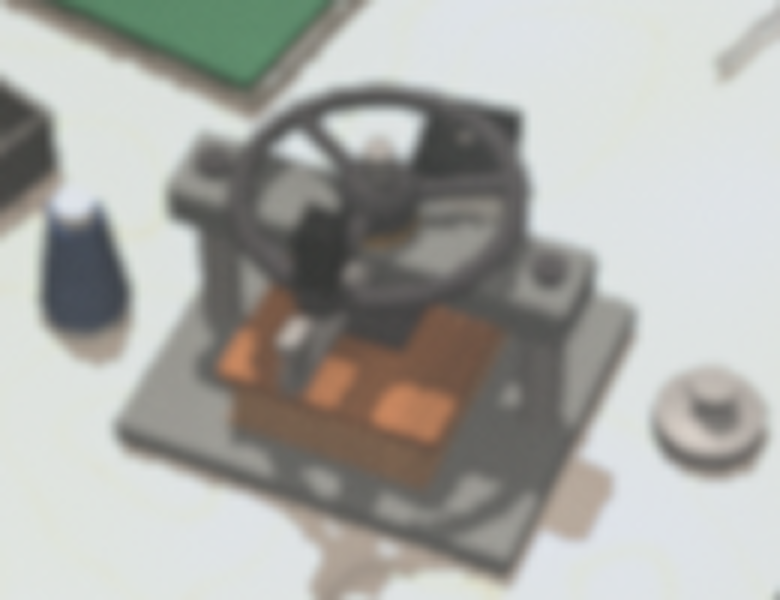

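The zoomed views show the screw end at (286,284) in topz and (378,150) in sidez. The handle top is at (173,320) in topz and its body at about (318,258) in sidez. The nib is at (125,345) in topz and (295,335) in sidez. I'll triangulate these next.

```bash
cat > h.py <<'E'
import numpy as np,cv2
from cell import bot
C={}
def cam(n):
    if n not in C: C[n]=bot.get_image(n)
    return C[n]
def ray(n,uv):
    d=cam(n);R=np.array(d["R"]);t=np.array(d["t"])
    v=R.T@np.array([(uv[0]-d["cx"])/d["fx"],(uv[1]-d["cy"])/d["fy"],1]);return -R.T@t,v/np.linalg.norm(v)
def tri(a,b):
    o1,v1=ray("top",a);o2,v2=ray("side",b)
    s=np.linalg.lstsq(np.c_[v1,-v2],o2-o1,rcond=None)[0]
    p,q=o1+s[0]*v1,o2+s[1]*v2;return (p+q)/2,np.linalg.norm(p-q)
def plane(n,uv,z):
    o,v=ray(n,uv);return o+v*(z-o[2])/v[2]
def proj(n,X):
    d=cam(n);c=np.array(d["R"])@X+np.array(d["t"]);return np.array([d["fx"]*c[0]/c[2]+d["cx"],d["fy"]*c[1]/c[2]+d["cy"]])
E
python3 - <<'E'
from h import *
T=lambda x,y:(200+(x+.5)/4-.5,110+(y+.5)/4-.5)
S=lambda x,y:(205+(x+.5)/6-.5,145+(y+.5)/6-.5)
for n,a,b in(("screwtop",(286,284),(378,142)),("hubtop",(285,289),(380,180)),("handletop",(172,320),(322,213)),("nib",(125,345),(296,328))):
    print(n,tri(T(*a),S(*b)))
# rim ellipse extents in top image: outer 160..410 , 167..412
img=cam("top")["image"]
for z in(.12,.13,.14,.15,.16):
    w=[plane("top",T(*p),z) for p in((160,290),(410,290),(285,167),(285,412))]
    print(z,(w[0]+w[1])[1]/2,(w[2]+w[3])[0]/2,(w[0]-w[1])[1]/2,(w[2]-w[3])[0]/2)
E
```

```text
screwtop (array([ 0.57154954, -0.03007155,  0.19700681]), np.float64(0.0007804882308218678))
hubtop (array([ 0.57048407, -0.03010158,  0.16893529]), np.float64(0.0011372524161677557))
handletop (array([0.54785472, 0.04060637, 0.2170347 ]), np.float64(0.0023987749916010727))
nib (array([0.53567122, 0.07397475, 0.16705373]), np.float64(0.0009586789068633703))
0.12 -0.03065421235120903 0.574823768168697 0.08439953216820016 0.08300172658435559
0.13 -0.030444205255092706 0.5740305766891719 0.08365934437365669 0.0822737976093307
0.14 -0.030234198158976388 0.5732373852096471 0.08291915657911324 0.08154586863430593
0.15 -0.030024191062860056 0.572444193730122 0.08217896878456978 0.08081793965928105
0.16 -0.029814183966743724 0.5716510022505971 0.08143878099002631 0.08009001068425625
```

Checking the triangulated heights and sizes:
- The screw top gives an axis z of 0.168, the nib gives 0.171 and the handle top gives 0.173, so I take about 0.170.
- The nib radius comes out at 110 mm and the handle radius at 74 mm, both matching the text.
- The axis is at about (0.571, -0.030) and the start angle is about 108.5°.

I'll go to a point behind the handle, staying high.

```bash
cat >> h.py <<'E'
A=np.array([.571,-.030]);TH0=108.5
from scipy.spatial.transform import Rotation as Ro
def rep(goal=None):
    s=bot.state();p=s["tool_pos"];M=Ro.from_rotvec(s["eef_rot"]).as_matrix()
    d=p[:2]-A;print("t",round(s["clock"],2),"p",p.round(4),"yawx",np.degrees(np.arctan2(M[1,0],M[0,0])).round(1),"tilt",np.degrees(np.arccos(-M[2,2])).round(2),"r",np.linalg.norm(d).round(4),"ang",np.degrees(np.arctan2(d[1],d[0])).round(1),"q6",np.degrees(s["qpos"][5]).round(1),"F",s["ft_force"].round(1),"op",round(s["opening"],4))
    if goal is not None: print("tool-frame mm to goal",(M.T@(np.array(goal)-p)*1000).round(1))
E
python3 -m jog '[[0,0,-10,0,0],[0,0,-10,0,0],[25,-27,-10,0,0],[25,-27,-10,0,0],[25,-27,0,0,0],[25,-27,0,0,0],[25,-27,0,0,0],[25,-27,0,0,0],[25,-27,0,0,0],[25,-27,0,0,0],[25,-27,0,0,0],[25,-27,0,0,0]]'
python3 -m jog '[[25,-27,0,0,0],[25,-27,0,0,0],[25,-27,0,0,0],[25,-27,0,0,0],[25,-27,0,0,0],[25,-27,0,0,0],[25,-27,0,0,0],[0,0,0,-7,0],[0,0,0,-7,0],[0,0,0,-7,0],[0,0,0,-7,0],[0,0,0,-7,0]]'
python3 -c "
from h import *
rep([.514,.030,.26])"
```

```text
clock: 1.2
tool_pos: [0.3674, -0.2964, 0.27]
eef_rot: [3.099, 0.488, 0.006]
ft_force: [1.5, -1.1, 0.6]
opening: 0.0172
clock: 2.2
tool_pos: [0.4802, -0.0411, 0.2864]
eef_rot: [2.791, 1.406, 0.024]
ft_force: [-0.3, -0.5, -0.7]
opening: 0.0003
t 2.2 p [ 0.4802 -0.0411  0.2864] yawx 53.5 tilt 1.27 r 0.0914 ang -173.0 q6 28.8 F [-0.3 -0.5 -0.7] op 0.0003
tool-frame mm to goal [ 77.1 -15.8  26.6]
```

```bash
python3 -m jog '[[38,-8,0,0,0],[38,-8,0,0,0],[0,0,0,-7,0],[0,0,0,-7,0],[0,0,0,-7,0],[0,0,0,-7,0],[0,0,0,-7,0],[0,0,0,-7,0],[0,0,0,-7,0],[0,0,0,-7,0],[0,0,0,-7,0],[0,0,0,-7,0]]'
python3 -m jog '[[0,0,0,-7,0],[0,0,0,-7,0],[0,0,0,-7,0],[0,0,0,-7,0],[0,0,0,-7,0],[0,0,0,-7,0],[0,0,0,-7,0],[0,0,0,-7,0],[0,0,0,-7,0],[0,0,0,-7,0],[0,0,0,-5,0],[0,0,0,0,0]]'
python3 -c "
from h import *
rep([.514,.030,.26])"
```

```text
clock: 3.2
tool_pos: [0.5135, 0.0337, 0.3024]
eef_rot: [1.425, 2.762, 0.014]
ft_force: [0.2, -1.3, 0.2]
opening: 0.0006
clock: 4.2
tool_pos: [0.5129, 0.0338, 0.3185]
eef_rot: [-0.61, 3.036, -0.025]
ft_force: [-1.0, -0.3, 0.2]
opening: 0.0006
t 4.2 p [0.5129 0.0338 0.3185] yawx -157.3 tilt 2.72 r 0.0862 ang 132.3 q6 -111.6 F [-1.  -0.3  0.2] op 0.0006
tool-frame mm to goal [ 2.8 -2.4 58.5]
```

```bash
python3 -m jog '[[1,-1,28,4,0],[1,-1,28,0,0],[0,0,28,0,0],[0,0,28,0,0],[0,0,22,0,0],[0,0,5,0,0]]'
python3 - <<'E'
from h import *
rep([.514,.030,.183])
print(Ro.from_rotvec(bot.state()["eef_rot"]).as_matrix().round(3))
d=cam("side");cv2.imwrite("pics/s1.png",cv2.resize(d["image"][120:245,185:335,::-1],None,fx=5,fy=5,interpolation=cv2.INTER_CUBIC))
d=cam("top");cv2.imwrite("pics/t1.png",cv2.resize(d["image"][110:260,200:350,::-1],None,fx=4,fy=4,interpolation=cv2.INTER_CUBIC))
E
```

```text
clock: 4.7
tool_pos: [0.5204, 0.0301, 0.1831]
eef_rot: [-0.465, 3.05, -0.024]
ft_force: [-0.1, 0.2, -0.3]
opening: 0.0003
t 4.7 p [0.5204 0.0301 0.1831] yawx -162.6 tilt 3.36 r 0.0785 ang 130.1 q6 -106.6 F [-0.1  0.2 -0.3] op 0.0003
tool-frame mm to goal [ 6.1  1.8 -0.3]
[[-0.953 -0.298  0.058]
 [-0.298  0.954 -0.007]
 [-0.053 -0.024 -0.998]]
```

View pics/s1.png

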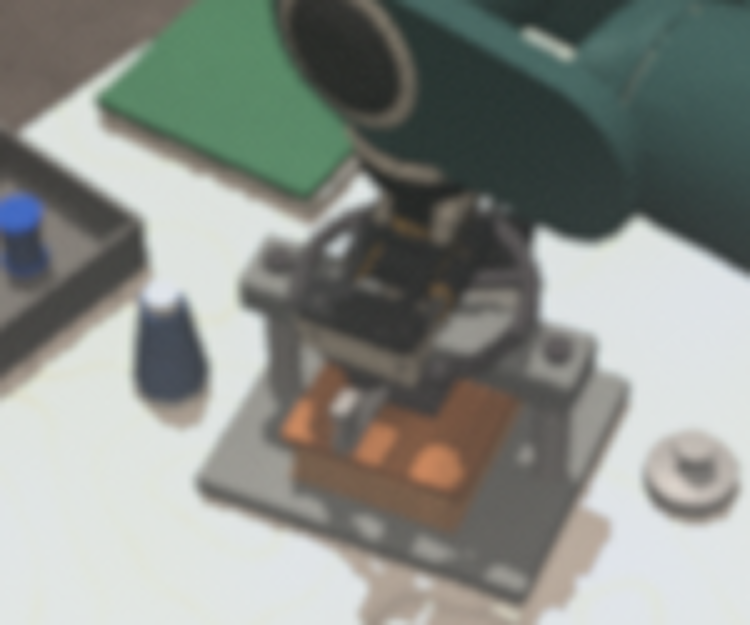

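View pics/t1.png

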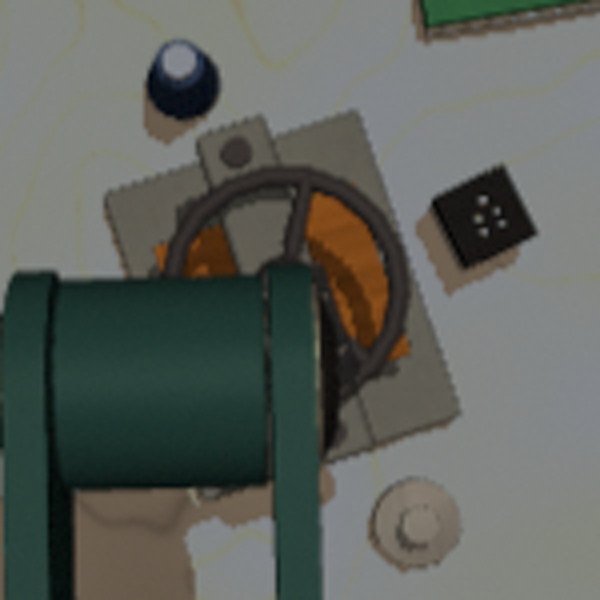

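The top view shows the arm covering the handle. The side view shows the shut fingers just behind it, and no loose thing is near them. I'll make contact and start pushing in small calls.

```bash
python3 -m jog '[[-8,2,1,0,0],[-3,0,1,0,0]]'
python3 -c "
from h import *
rep()"
python3 -m jog '[[-9.3,1.7,1,7,0],[-9.3,1.7,1,7,0],[-9.3,1.7,1,7,0],[-9.3,1.7,1,7,0]]'
python3 -c "
from h import *
rep()"
```

```text
clock: 4.97
tool_pos: [0.5321, 0.0355, 0.188]
eef_rot: [-0.463, 3.045, -0.025]
ft_force: [-4.2, 0.3, -3.4]
opening: 0.0006
t 4.97 p [0.5321 0.0355 0.188 ] yawx -162.7 tilt 3.65 r 0.0762 ang 120.7 q6 -105.9 F [-4.2  0.3 -3.4] op 0.0006
clock: 5.3
tool_pos: [0.5702, 0.0477, 0.1914]
eef_rot: [0.303, 3.061, -0.001]
ft_force: [-4.4, -1.0, -1.9]
opening: 0.0002
t 5.3 p [0.5702 0.0477 0.1914] yawx 168.7 tilt 3.74 r 0.0777 ang 90.6 q6 -76.1 F [-4.4 -1.  -1.9] op 0.0002
```

```bash
python3 -m jog '[[-9.3,1.7,3,7.1,0],[-9.3,1.6,3,7.1,0],[-9.3,1.6,3,7.1,0],[-9.3,1.6,2,7.1,0],[-9.3,1.6,2,7.1,0],[-9.3,1.6,2,7.1,0]]'
python3 -c "
from h import *
rep()"
```

```text
clock: 5.8
tool_pos: [0.6297, 0.0319, 0.1892]
eef_rot: [1.402, 2.737, 0.041]
ft_force: [-3.5, 1.2, 1.5]
opening: 0.0008
t 5.8 p [0.6297 0.0319 0.1892] yawx 125.7 tilt 4.06 r 0.0853 ang 46.5 q6 -35.0 F [-3.5  1.2  1.5] op 0.0008
```

```bash
python3 -m jog '[[-9,-2,3,7.16,0],[-9,-1,3,7.16,0],[-9,0,3,7.16,0],[-9,0,3,7.16,0],[-9,0,3,7.16,0],[-9,0,3,7.16,0]]'
python3 -c "
from h import *
rep()"
```

```text
clock: 6.3
tool_pos: [0.6533, -0.0178, 0.1835]
eef_rot: [2.313, 2.039, 0.097]
ft_force: [0.6, 3.2, 2.1]
opening: 0.0005
t 6.3 p [ 0.6533 -0.0178  0.1835] yawx 82.8 tilt 4.85 r 0.0832 ang 8.5 q6 3.3 F [0.6 3.2 2.1] op 0.0005
```

```bash
python3 -m jog '[[-9.3,-2,1,6.5,0],[-9.3,-1,1,7,0],[-9.3,0,1,7,0],[-9.3,0,2,7,0],[-9.3,0,2,7,0],[-9.3,0,2,7,0]]'
python3 - <<'E'
from h import *
rep()
d=cam("side");cv2.imwrite("pics/s2.png",cv2.resize(d["image"][120:245,185:335,::-1],None,fx=5,fy=5,interpolation=cv2.INTER_CUBIC))
d=cam("top");cv2.imwrite("pics/t2.png",cv2.resize(d["image"][110:260,200:350,::-1],None,fx=4,fy=4,interpolation=cv2.INTER_CUBIC))
E
```

```text
clock: 6.8
tool_pos: [0.6369, -0.067, 0.1832]
eef_rot: [2.914, 1.065, 0.151]
ft_force: [3.7, 1.1, 2.7]
opening: 0.0006
t 6.8 p [ 0.6369 -0.067   0.1832] yawx 40.3 tilt 5.91 r 0.0756 ang -29.3 q6 41.1 F [3.7 1.1 2.7] op 0.0006
```

View pics/s2.png

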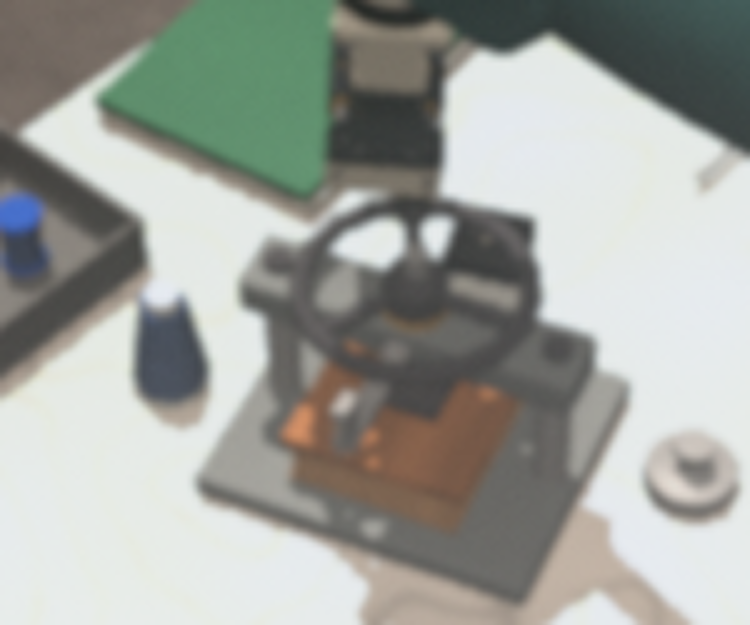

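View pics/t2.png

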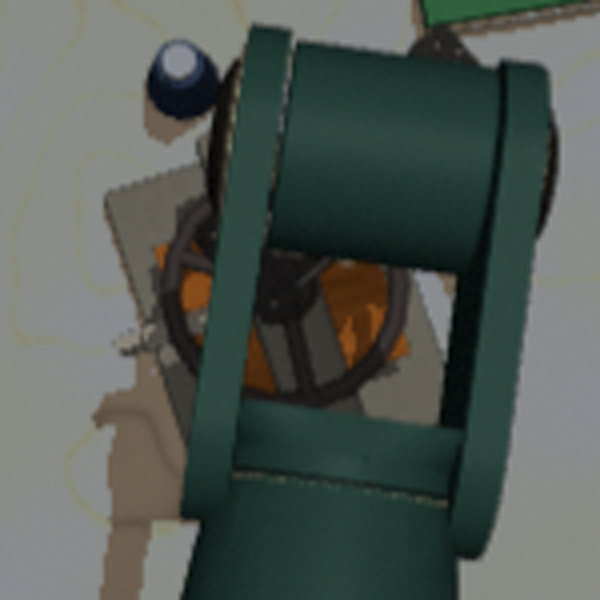

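```bash
python3 -m jog '[[-9.3,2,2,7,0],[-9.3,1.5,2,7.1,0],[-9.3,1.5,2,7.1,0],[-9.3,1.5,2,7.1,0],[-9.3,1.5,2,7.1,0]]'
python3 -c "
from h import *
rep()
print(Ro.from_rotvec(bot.state()['eef_rot']).as_matrix().round(3))"
```

```text
clock: 7.32
tool_pos: [0.6055, -0.0933, 0.1761]
eef_rot: [3.128, 0.144, 0.178]
ft_force: [3.1, -0.5, 2.7]
opening: 0.0004
t 7.32 p [ 0.6055 -0.0933  0.1761] yawx 5.3 tilt 6.5 r 0.0721 ang -61.4 q6 72.8 F [ 3.1 -0.5  2.7] op 0.0004
[[ 0.989  0.091  0.113]
 [ 0.092 -0.996 -0.   ]
 [ 0.113  0.011 -0.994]]
```

```bash
python3 -m jog '[[-9.3,3,-3,5,0],[-9.3,3,-3,5,0],[-9.3,3,-2,5,0],[-9.3,3,-2,6,0]]'
python3 -c "
from h import *
rep()
print(Ro.from_rotvec(bot.state()['eef_rot']).as_matrix().round(3))"
```

```text
clock: 7.65
tool_pos: [0.5693, -0.1027, 0.1848]
eef_rot: [-3.091, 0.426, -0.183]
ft_force: [3.8, 1.2, -2.4]
opening: 0.0002
t 7.65 p [ 0.5693 -0.1027  0.1848] yawx -15.8 tilt 6.76 r 0.0727 ang -91.3 q6 92.0 F [ 3.8  1.2 -2.4] op 0.0002
[[ 0.956 -0.269  0.118]
 [-0.27  -0.963 -0.   ]
 [ 0.113 -0.032 -0.993]]
```

```bash
python3 -m jog '[[-9.3,3,-0.5,7,0],[-9.3,3,-0.5,7,0],[-9.3,2,-0.5,7,0],[-9.3,2,-0.5,7,0],[-9.3,2,-0.5,7,0]]'
python3 - <<'E'
from h import *
rep()
d=cam("side");cv2.imwrite("pics/s3.png",cv2.resize(d["image"][120:245,185:335,::-1],None,fx=5,fy=5,interpolation=cv2.INTER_CUBIC))
d=cam("top");cv2.imwrite("pics/t3.png",cv2.resize(d["image"][110:260,200:350,::-1],None,fx=4,fy=4,interpolation=cv2.INTER_CUBIC))
E
```

```text
clock: 8.07
tool_pos: [0.5266, -0.0896, 0.1869]
eef_rot: [-2.785, 1.326, -0.177]
ft_force: [2.8, -2.6, -1.6]
opening: 0.0003
t 8.07 p [ 0.5266 -0.0896  0.1869] yawx -51.1 tilt 7.21 r 0.0743 ang -126.7 q6 127.5 F [ 2.8 -2.6 -1.6] op 0.0003
```

View pics/s3.png

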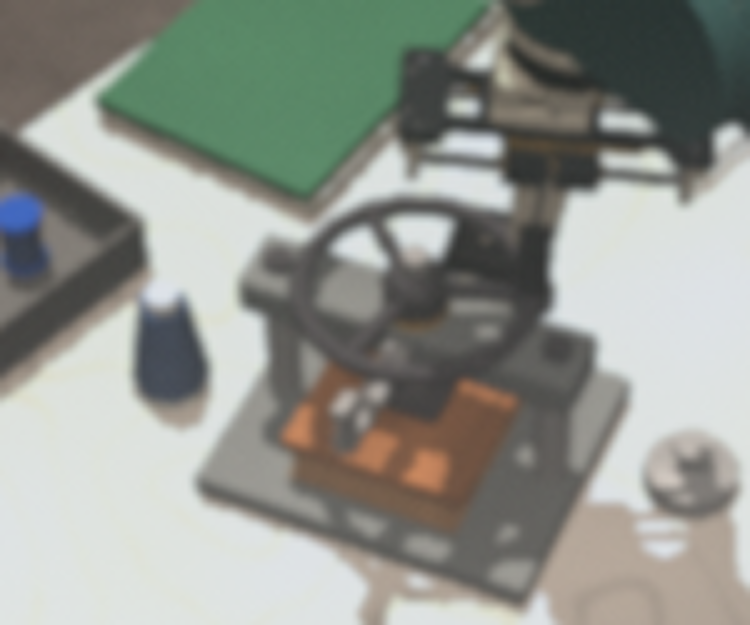

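View pics/t3.png

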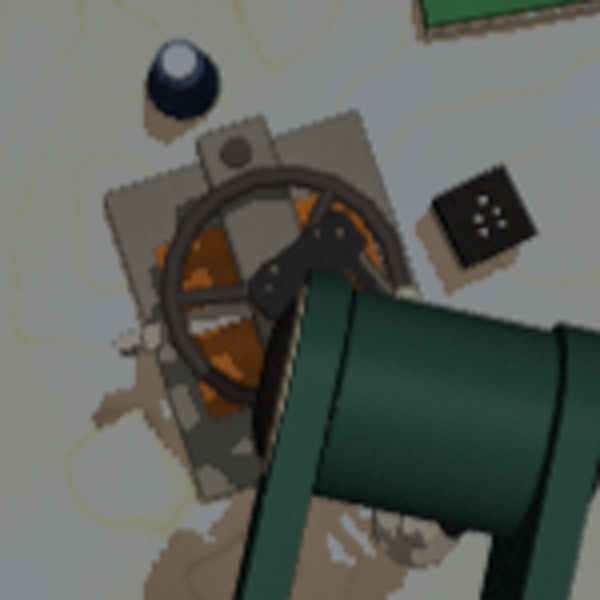

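Spoke directions in the top view, (180,300) and (325,190), put the handle near -143°, so the wheel has turned about 250°. This matches the TCP estimate. The wrist is nearing its limit, so I'll back off, roll -90° and push on with the finger backs.

```bash
python3 -m jog '[[12,0,1,0,0],[15,0,1,0,0],[3,0,1,-3,0]]'
python3 -m jog '[[0,0,1.3,-7.1,0],[0,0,1.3,-7.1,0],[0,0,1.3,-7.1,0],[0,0,1.3,-7.1,0],[0,0,1.3,-7.1,0],[0,0,1.3,-7.1,0],[0,0,1.3,-7.1,0],[0,0,1.3,-7.1,0],[0,0,1.3,-7.1,0],[0,0,1.3,-7.1,0],[0,0,1.3,-7.1,0],[0,0,1.3,-7.1,0]]'
python3 - <<'E'
from h import *
rep()
print(Ro.from_rotvec(bot.state()['eef_rot']).as_matrix().round(3))
th=np.radians(-142);H=A+.075*np.array([np.cos(th),np.sin(th)]);t=np.array([np.sin(th),-np.cos(th)]);print(H,t)
rep([*(H-.0285*t),.187])
E
```

```text
clock: 8.42
tool_pos: [0.5487, -0.113, 0.189]
eef_rot: [-2.837, 1.216, -0.184]
ft_force: [0.6, 0.1, -0.5]
opening: 0.0003
clock: 9.42
tool_pos: [0.5656, -0.1224, 0.1754]
eef_rot: [2.904, 1.055, 0.186]
ft_force: [0.2, 0.4, -0.2]
opening: 0.0005
t 9.42 p [ 0.5656 -0.1224  0.1754] yawx 40.2 tilt 7.39 r 0.0925 ang -93.3 q6 34.1 F [ 0.2  0.4 -0.2] op 0.0005
[[ 0.761  0.636  0.129]
 [ 0.642 -0.767 -0.002]
 [ 0.097  0.084 -0.992]]
[ 0.51189919 -0.07617461] [-0.61566148  0.78801075]
t 9.42 p [ 0.5656 -0.1224  0.1754] yawx 40.2 tilt 7.39 r 0.0925 ang -93.3 q6 34.1 F [ 0.2  0.4 -0.2] op 0.0005
tool-frame mm to goal [-11.1 -40.2 -16.2]
```

```bash
python3 -m jog '[[-4,-12,-8,0,0],[-4,-12,-5,0,0],[-3,-11,-2,0,0],[0,-3,0,0,0]]'
python3 - <<'E'
from h import *
th=np.radians(-142);H=A+.075*np.array([np.cos(th),np.sin(th)]);t=np.array([np.sin(th),-np.cos(th)])
rep([*(H-.0285*t),.187])
d=cam("side");cv2.imwrite("pics/s4.png",cv2.resize(d["image"][120:245,185:335,::-1],None,fx=5,fy=5,interpolation=cv2.INTER_CUBIC))
E
```

```text
clock: 9.75
tool_pos: [0.5326, -0.1021, 0.1859]
eef_rot: [2.888, 1.096, 0.183]
ft_force: [0.1, 0.6, -0.0]
opening: 0.0007
t 9.75 p [ 0.5326 -0.1021  0.1859] yawx 41.8 tilt 7.29 r 0.0816 ang -118.1 q6 33.8 F [ 0.1  0.6 -0. ] op 0.0007
tool-frame mm to goal [ 0.  -4.5 -1.5]
```

View pics/s4.png

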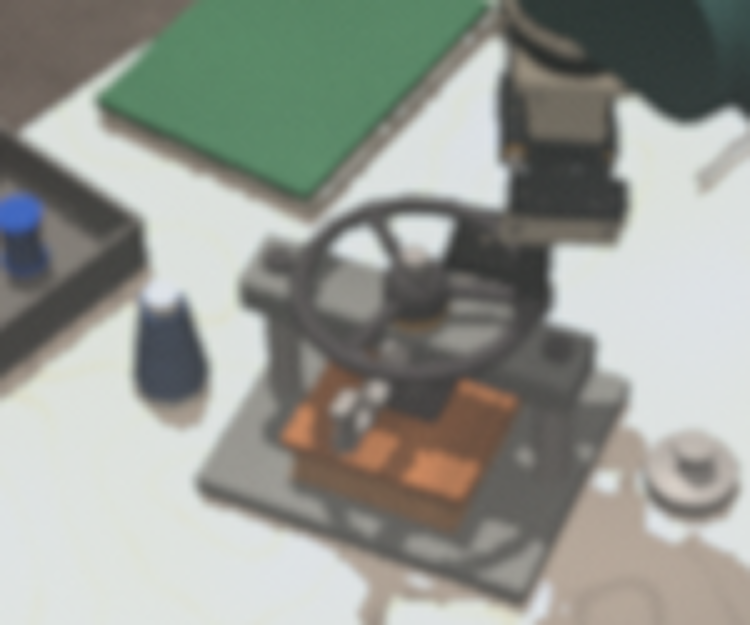

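The picture shows the handle at about (540,265) with the fingers just behind it. I'll carry on pushing.

```bash
python3 -m jog '[[0,-5,0,1,0],[-1,-7,0,3,0],[-2.9,-9.4,0,7,0],[-2.9,-9.4,0,7,0]]'
python3 -c "
from h import *
rep()
print(Ro.from_rotvec(bot.state()['eef_rot']).as_matrix().round(3))"
```

```text
clock: 10.13
tool_pos: [0.5102, -0.0815, 0.1836]
eef_rot: [3.042, 0.621, 0.199]
ft_force: [3.0, -2.2, 2.5]
opening: 0.0006
t 10.13 p [ 0.5102 -0.0815  0.1836] yawx 23.3 tilt 7.53 r 0.0797 ang -139.7 q6 54.1 F [ 3.  -2.2  2.5] op 0.0006
[[ 0.912  0.388  0.131]
 [ 0.392 -0.92  -0.004]
 [ 0.119  0.055 -0.991]]
```

```bash
python3 -m jog '[[-2.9,-9.4,-1,7.1,0],[-2.9,-9.4,-1,7.1,0],[-2.9,-9.4,-1,7.1,0],[-2.9,-9.4,-1,7.1,0],[-2.9,-9.4,-0.5,7.1,0]]'
python3 -c "
from h import *
rep()
print(Ro.from_rotvec(bot.state()['eef_rot']).as_matrix().round(3))"
```

```text
clock: 10.55
tool_pos: [0.4879, -0.0377, 0.1845]
eef_rot: [-3.108, 0.348, -0.209]
ft_force: [1.1, -3.4, -1.1]
opening: 0.0003
t 10.55 p [ 0.4879 -0.0377  0.1845] yawx -12.9 tilt 7.66 r 0.0835 ang -174.7 q6 95.0 F [ 1.1 -3.4 -1.1] op 0.0003
[[ 0.966 -0.22   0.133]
 [-0.221 -0.975 -0.007]
 [ 0.131 -0.022 -0.991]]
```

```bash
python3 -m jog '[[-1.2,-9.4,0,7.1,0],[-1.5,-9.4,0,7.1,0],[-1.8,-9.4,0,7.1,0],[-2.2,-9.4,0,7.1,0]]'
python3 - <<'E'
from h import *
rep()
d=cam("side");cv2.imwrite("pics/s5.png",cv2.resize(d["image"][120:245,185:335,::-1],None,fx=5,fy=5,interpolation=cv2.INTER_CUBIC))
d=cam("top");cv2.imwrite("pics/t5.png",cv2.resize(d["image"][110:260,200:350,::-1],None,fx=4,fy=4,interpolation=cv2.INTER_CUBIC))
E
```

```text
clock: 10.88
tool_pos: [0.4949, 0.0006, 0.1842]
eef_rot: [-2.898, 1.096, -0.194]
ft_force: [-2.1, -1.6, -2.8]
opening: 0.0007
t 10.88 p [0.4949 0.0006 0.1842] yawx -41.7 tilt 7.48 r 0.0821 ang 158.1 q6 128.7 F [-2.1 -1.6 -2.8] op 0.0007
```

View pics/s5.png

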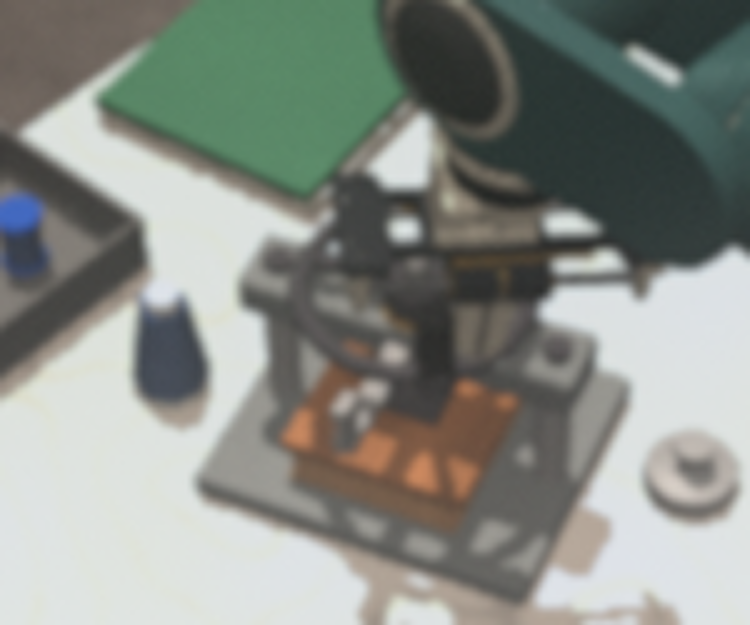

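View pics/t5.png

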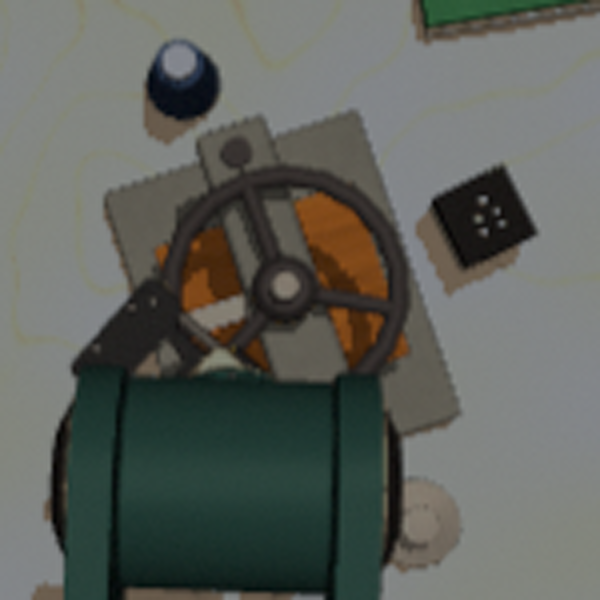

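The spoke ends at (249,188) and (395,308) give a handle angle of about 139°, so about 30° remain.

```bash
python3 -m jog '[[-2.2,-9.4,0.5,7,0],[-2.4,-9.4,0.5,7,0],[-2.4,-5,0.5,4,0]]'
python3 - <<'E'
from h import *
rep()
d=cam("top");cv2.imwrite("pics/t6.png",cv2.resize(d["image"][110:260,200:350,::-1],None,fx=4,fy=4,interpolation=cv2.INTER_CUBIC))
E
```

```text
clock: 11.23
tool_pos: [0.5074, 0.0219, 0.1839]
eef_rot: [-2.686, 1.51, -0.181]
ft_force: [-1.1, -2.1, 0.8]
opening: 0.0003
t 11.23 p [0.5074 0.0219 0.1839] yawx -58.9 tilt 7.43 r 0.082 ang 140.8 q6 148.7 F [-1.1 -2.1  0.8] op 0.0003
```

View pics/t6.png

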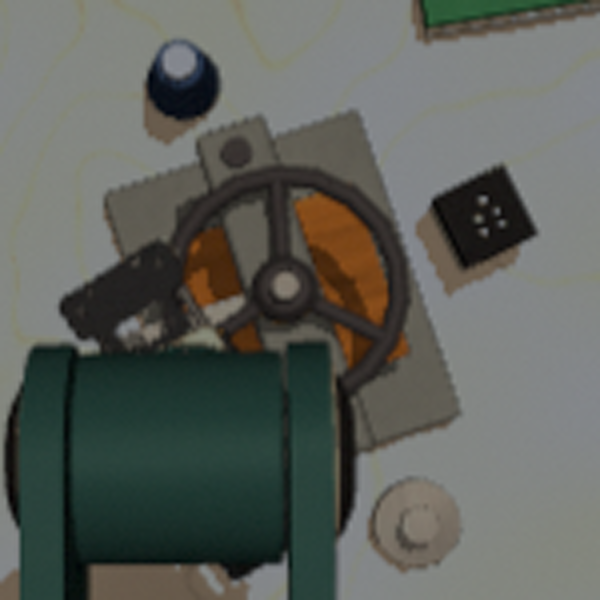

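The spoke ends at (279,185) and (385,335) give a handle angle of about 123°, so about 15° remain. I'll push most of that and then measure the spokes numerically against the first picture.

```bash
python3 -m jog '[[-2.4,-9,0.5,6,0],[-1,-2,0.5,1,0]]'
cat > sp.py <<'E'
from h import *
rep()
cur=bot.get_image("top")["image"];ini=cv2.imread("pics/top0.png")[:,:,::-1]
import sys
cv2.imwrite(f"pics/{sys.argv[1]}.png",cv2.resize(cur[110:260,200:350,::-1],None,fx=4,fy=4,interpolation=cv2.INTER_CUBIC))
# rim centre plane z~.162; templates: mean over radii 30..62 mm of darkness, angles a
for nm,im in(("ini",ini),("cur",cur)):
    g=im.astype(np.float32).max(2)
    a=np.arange(-150,60,.5);pr=[]
    for x in a:
        c=np.radians(x);pts=np.array([proj("top",np.array([A[0]+r*np.cos(c),A[1]+r*np.sin(c),.162])) for r in np.arange(.03,.064,.002)],np.float32)
        pr.append(cv2.remap(g,pts[:,0].copy(),pts[:,1].copy(),cv2.INTER_LINEAR).max())
    pr=np.array(pr)
    for lo,hi in((-145,-100),(-40,25)):
        m=(a>=lo)&(a<=hi);v=pr[m];w=np.clip(v.min()+25-v,0,None);print(nm,"spoke",(w@a[m]/w.sum()).round(1),"min",v.min())
E
python3 sp.py t7
```

```text
clock: 11.45
tool_pos: [0.5153, 0.0302, 0.1835]
eef_rot: [-2.588, 1.662, -0.175]
ft_force: [-1.8, -1.8, 2.0]
opening: 0.0003
t 11.45 p [0.5153 0.0302 0.1835] yawx -65.6 tilt 7.38 r 0.0821 ang 132.8 q6 156.4 F [-1.8 -1.8  2. ] op 0.0003
ini spoke -134.7 min 42.351562
ini spoke -10.4 min 45.22168
cur spoke -124.9 min 45.38672
cur spoke -2.0 min 44.7041
```

View pics/t7.png

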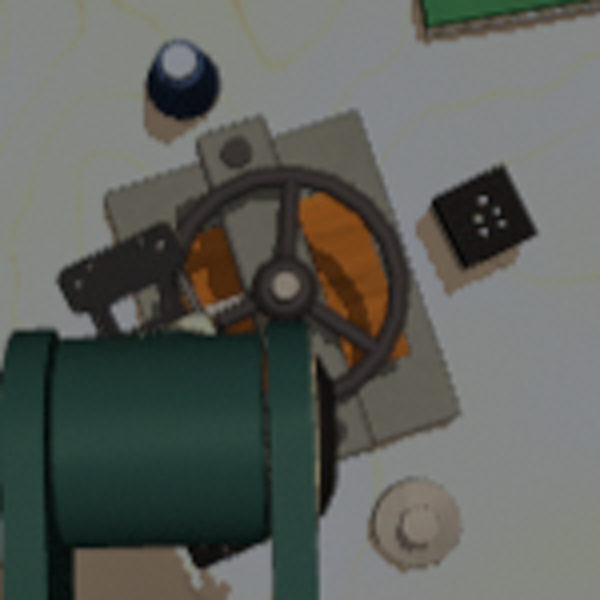

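About 8° remain, since the spoke end is at (293,185) against (307,185) at the start. I'll make a smaller push.

```bash
python3 -m jog '[[-1.8,-7,0.5,3,0],[0,0,1,0,0]]'
python3 sp.py t8
```

```text
clock: 11.72
tool_pos: [0.5203, 0.0336, 0.1826]
eef_rot: [-2.555, 1.708, -0.173]
ft_force: [1.2, -0.5, 0.4]
opening: 0.0001
t 11.72 p [0.5203 0.0336 0.1826] yawx -67.7 tilt 7.38 r 0.0814 ang 128.5 q6 158.9 F [ 1.2 -0.5  0.4] op 0.0001
ini spoke -134.7 min 42.351562
ini spoke -10.4 min 45.22168
cur spoke -129.9 min 44.929688
cur spoke -6.0 min 43.625
```

View pics/t8.png

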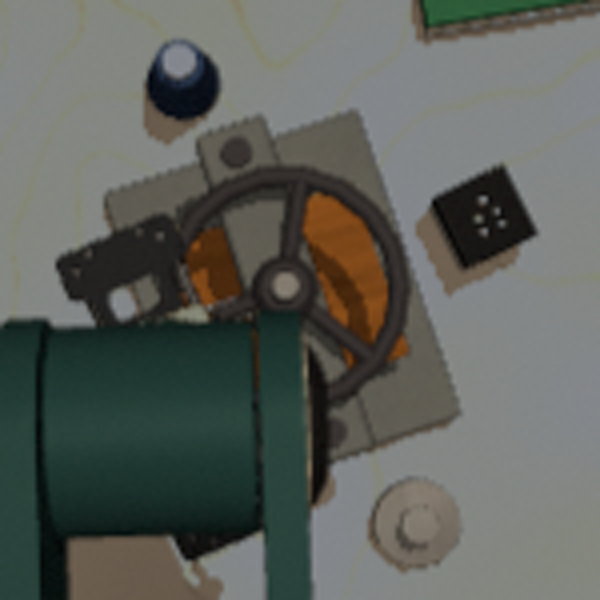

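```bash
python3 -m jog '[[-1.3,-5.5,0.5,2,0],[0,0,1,0,0]]'
python3 sp.py t9
```

```text
clock: 11.98
tool_pos: [0.5241, 0.0358, 0.1817]
eef_rot: [-2.531, 1.742, -0.172]
ft_force: [-0.2, 0.3, -0.4]
opening: 0.0005
t 11.98 p [0.5241 0.0358 0.1817] yawx -69.3 tilt 7.37 r 0.0808 ang 125.5 q6 160.7 F [-0.2  0.3 -0.4] op 0.0005
ini spoke -134.7 min 42.351562
ini spoke -10.4 min 45.22168
cur spoke -134.8 min 45.53125
cur spoke -11.2 min 49.828125
```

Both spokes now match the start picture to within 1°. I'll back straight away, lift and check.

```bash
python3 -m jog '[[0,12,0,0,0],[0,15,0,0,0],[0,10,-10,0,0],[0,0,-35,0,0],[0,0,-35,0,0],[0,40,0,0,0],[0,40,0,0,0],[0,40,0,0,0],[0,40,0,0,0],[0,0,0,0,0]]'
python3 sp.py t10
python3 - <<'E'
from h import *
d=cam("side");cv2.imwrite("pics/s10.png",d["image"][:,:,::-1])
d=cam("top");cv2.imwrite("pics/t10f.png",d["image"][:,:,::-1])
E
```

```text
clock: 12.92
tool_pos: [0.3229, -0.0395, 0.2408]
eef_rot: [-2.559, 1.704, -0.176]
ft_force: [0.1, 0.1, 0.9]
opening: 0.0007
t 12.92 p [ 0.3229 -0.0395  0.2408] yawx -67.5 tilt 7.44 r 0.2483 ang -177.8 q6 145.2 F [0.1 0.1 0.9] op 0.0007
ini spoke -134.7 min 42.351562
ini spoke -10.4 min 45.22168
cur spoke -134.9 min 42.33008
cur spoke -11.1 min 46.137695
```

View pics/t10f.png

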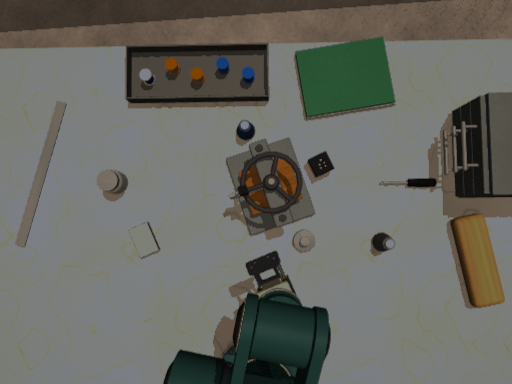

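View pics/s10.png

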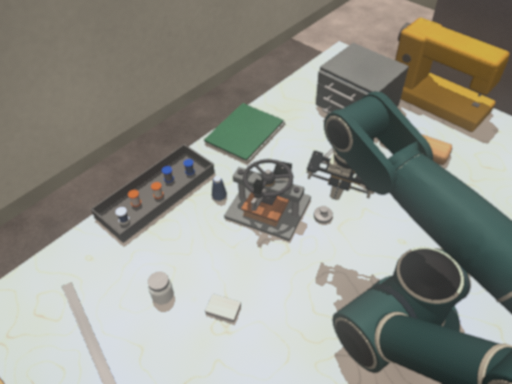

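View pics/t10.png

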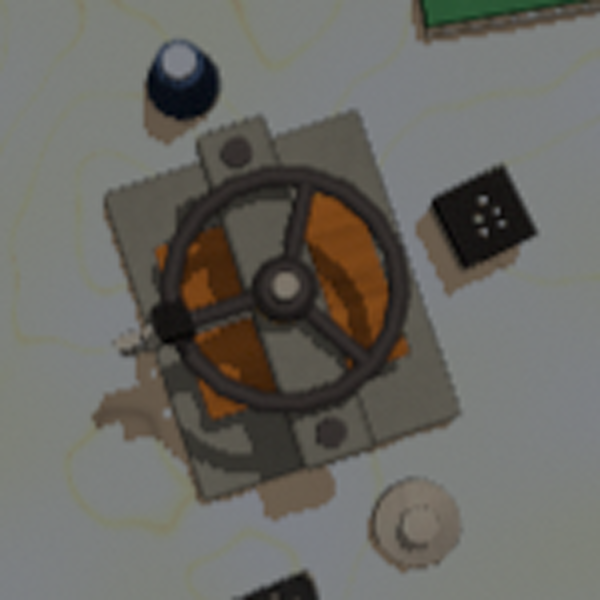

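The handle is back beside the pointer at (172,320), where it was in the first picture. All the loose things are in place and the hand is clear, so I'll hand in.

```bash
python3 -c "
from cell import bot
print(bot.sign_off())"
```

```text
the job is handed in; nothing more can be done
None
```

I pushed the hand wheel through one full clockwise turn with the shut fingers on the trailing side of the handle. The push was in two strokes, with a re-approach at about 250° because the wrist was near its limit. I then backed the hand clear and handed the job in at about 13 s; the sign-off reports no verdict.

**Last checks**
- **Wheel:** the spokes stand within about 1° of the first picture (-134.9° against -134.7°, and -11.1° against -10.4°). The handle is beside the pointer at the same pixel as at the start.
- **Loose things:** by eye they show no shift in the top view. I did not measure each one.
- **Handle seating:** I judged this only from the pictures, in which it looks unchanged. The fingers rose a few millimetres against it early on, with a vertical force of up to about 3.4 N at the readings.
- **Contact:** at the last reading the hand was well clear and the wrist force was about 1 N or less, close to the noise.

**Disagreements**
- The tool tilt drifted to about 7.4°. The moves cannot correct tilt, and it did not affect the push.
- During the second stroke the handle angle from the tool position differed from the spoke reading by 2 to 3°, so I used the spokes for the final stop.
- My height estimates for the wheel_axis point ranged from 0.161 to 0.173 m. I took 0.170 m and kept the fingertips above the rim.

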